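# Take the massage ball from its dock with the tongs

## Robot

A 7-joint arm with a two-finger parallel gripper is mounted at the origin on the work surface. World frame = base frame: x ahead of the robot, y to its left, z up, the work surface at z = 0. Lengths are in m, angles in rad, forces in N, time in s.
With the tool pointing down it reaches from about 0.425 to 1.025 m from the base axis. Payload 9.4 kg.
Tool frame: the origin (TCP) lies at the very end of the fingers, on their centre line; the grasp point (between the pads) lies 19 mm behind it (arm.pinch_z is the distance from the TCP to the grasp point, in m); z points along the fingers, y is the line along which they close (so a half turn about z gives the same grasp; the last joint's range is limited). The gripper opens to 93 mm and grips with 3 to 60 N. Pads are 15 mm wide; open, the fingers measure 128 mm over their backs; the gripper's body (75 mm by 188 mm) begins 65 mm behind the grasp point.
Start: joints at [-1.347, 0.599, -0.003, 1.599, 0.002, 0.943, -0.08], TCP at [0.215, 0.692, 0.219] pointing down, gripper open.
Joint ranges: [-2.57, 2.57], [-0.35, 1.97], [-1.29, 1.29], [0.11, 2.56], [-1.05, 4.19], [0.11, 1.86], [-2.63, 2.63]. Speed limits (rad/s): [2.22, 2.22, 3.01, 3.01, 3.14, 3.14, 3.14].

## Interface

Orientations are given as a rotation vector (axis times angle).
In Python, from workcell import arm, cams gives the robot as it stands.
- The arm moves only by the shell command python3 -m jog 'ROWS' [FORCE]. ROWS is JSON, a list of rows, each a list of 3 entries, a list of its own where there are three numbers: the finger opening in mm, from 0 to 93, then the shift along the tool's x, y, z in units of 25 mm (1.0 is 25 mm), then the turn about the tool's z in units of 6 degrees (1.0 is 6 degrees). A call has 1 to 10 rows; each row is the pose to reach, as a shift and turn from the pose commanded when the call began, along the tool's axes at that moment; what a row does not reach only later rows make up. A row lasts 1/12 s, in which the tool goes at most 41.7 mm and 7.16 degrees, less where a joint would pass 70% of its speed; a pose out of reach is approached as far as the arm can. A call with a gripper value outside its range is refused whole. The fingers move at their own pace and stop on an object; FORCE is the grip in N (left out, the last holds). Time passes only in rows, so rows that repeat a pose let the fingers close. It gives the time, the measured TCP pose, the force, the opening and the grip force at its end, in the units of the state.
- arm.observe(): the state, without advancing time (a new reading comes with each control period).
- cams.read_camera(name): name is "side" or "top" or "wrist"; returns the picture (384x512x3 uint8, blue, green, red); there is no depth.
- cams.camera_info(name): a dict with "camera_matrix" (3x3 intrinsics, pixels), "camera_from_world" (4x4, takes a point from world to camera coordinates). Camera axes: x right, y down, z forward; pixel columns grow to the right and rows downward; lengths in m; the calibration is good to about 2 mm. The wrist camera is an equidistant fisheye: a pixel r from the principal point sees the ray r / f radians off the axis. A picture is of the moment at which its call begins: read the wrist's pose just before it. camera_info takes no time and is no camera call; for the wrist camera it gives the pose at the moment of the call.
- arm.sign_off(): hands the job in; it is judged then, once.
The state is a dict: "time": time; "joint_positions": joint angles; "joint_velocities": joint speeds; "tau": joint torques, N m; "eef_pos": TCP position; "tcp_rot": TCP orientation; "ft_force": force on the tool from outside, world axes, zero at the start; "moment": the same for the moment, N m; "gripper_width": finger opening in m; "finger_force": force on a finger pad.
Only numpy, scipy, OpenCV 4.12 (cv2) and the standard library are available. Lean on these libraries where they do the work, as an engineer would, in place of code of your own. Each camera call takes 0.05 s, during which the arm holds its last target. There are 200 camera calls.

## Task

Free the shared massage ball on its dock by swinging the retaining lever from its shut position into the middle notch, the one marked with an arrowhead, and leave it seated there. Then pick up the wooden tongs, close them on the ball, lift it out of its cup and finish still holding it up in the tongs, steady and at least 10 cm above the cup, touching nothing but the gripper. The ball is kept clean, so never touch it with the gripper itself, and leave the vase, bell, flask and yoga block where they are.

Things in the scene. Friction and masses are not known exactly. Their poses are not given: they have to be found in the camera images.
- dock: Fixed ball dock: pale wooden board 140 (x) x 300 (y) x 12 mm. Origin at the centre of its underside, z up, x away from the robot at yaw 0. In mm: lever pivot post on the origin (radius 13); ball cup at y = -105; notch plate, 60 to 74 high, round the pivot from +y towards -x, out to 113 (140 at the arrowhead, which points at the middle notch). Nothing stands on the cup's -x side.
- cup (a point): Centre of the white ball cup's rim, on the dock, 40 mm above the dock's underside; the cup is up to 40 mm across at its foot, 34 mm at its rim; axes as the dock's.
- lever (a joint): Retaining lever, rad, about the vertical through the dock's origin, growing counter-clockwise from above. 0 = shut: knob to the dock's +y, hoop over the ball. Spring detents at 0, 0.6 (middle notch, arrowhead) and 1.2; stops -0.08, 1.28. Let go within 0.2 of a notch it snaps in; leaving one takes 5 to 6 N at the knob. Opening moves the knob to the dock's -x, the hoop to +x. Seated: 0.52 to 0.68.
- lever_hoop (a point): Centre of the lever's steel hoop, 105 mm from the pivot, opposite the knob, 84 mm above the dock's underside; outer radius 24 mm, 6 mm thick. Shut, it lies about 7 mm above the ball; in the middle notch it is clear of it.
- lever_knob (a point): On the axis of the lever's upright black round knob (22 mm diameter, 40 mm tall), 85 mm from the pivot, at the height to grip, 112 mm above the dock's underside; the knob spans 25 mm below to 15 mm above this point, with the flat lever arm directly below. It is fast on the lever, but round, so it may turn between the fingers.
- tongs: Loose dark wooden tongs, 200 mm long, 22 mm tall, 80 g, lying with the arms opening sideways. Origin on the centreline under the two grip pads (40 mm long), x to the tips, z up. Round head (28 mm) at x = -95 mm. Grip pads 56 mm across outside when open (60 at the front); squeezed to 48 mm the tips stand about 53 mm apart, at 40 mm they meet the ball. Spring 5 to 7 N at each pad.
- tongs_tip (a point): Midway between the tongs' flat tip pads (36 mm long, 22 mm tall, 68 mm apart inside when open), at x = +85 mm, 11 mm above the tongs' underside; axes as the tongs'. The tongs balance near x = -20 mm.
- tongs_left: The tongs' arm on their +y side; origin on its hinge, at x = -95, y = +10 mm of the tongs.
- tongs_right: The tongs' arm on their -y side; origin on its hinge, at x = -95, y = -10 mm of the tongs.
- ball: Loose rubber massage ball, 40 mm diameter, about 40 g, resting on the cup's rim. Its origin turns with it: use ball_center.
- ball_center (a point): Centre of the ball; in the cup it is about 14 mm above the cup's rim.
- vase: Bystander: black ceramic vase, 90 mm across, 160 mm tall; origin under its centre.
- bell: Bystander: stainless steel hand bell, 80 mm across, 82 mm tall; origin under its centre.
- flask: Bystander: aluminium flask with twist cap, 68 mm across, 210 mm tall; origin under its centre.
- block: Bystander: bamboo yoga block 100 x 228 x 75 mm; origin under its centre.

How it is judged:
By the outcome, as a careful person would: the job done as asked, in the order asked, and still so for the second after the job is handed in, while the arm keeps its last pose, push and grip.
It also fails if it takes over 59 s, if anything falls off the work surface, if the arm or the gripper's body presses on something with over 40 N, if the wrist force passes 120 N, or if a joint passes its speed limit or range.

## Working session

There is one attempt and no reset: what is moved stays moved. The work goes in short steps, Python scripts to look and compute and a shell command to move; the robot and the scene stay as the last step left them, time stands still between calls to the robot, and variables do not carry over. Pictures are saved under pics/ and viewed, at most 11 in all, crops included, and the job is handed in when it is done.

```bash
mkdir -p pics; ls; python3 - <<'E'
from workcell import arm,cams
import cv2
for n in("top","side"):
    cv2.imwrite(f"pics/{n}0.png",cams.read_camera(n)); i=cams.camera_info(n); print(n,i)
print(arm.observe(),arm.pinch_z)
E
```

```text
pics
top {'camera_matrix': array([[442.91041523,   0.        , 258.61305262],
       [  0.        , 442.91041523, 195.63693085],
       [  0.        ,   0.        ,   1.        ]]), 'camera_from_world': array([[ 0.01792944, -0.99977229, -0.01157151, -0.01439048],
       [-0.99795281, -0.01718382, -0.06160279,  0.53317961],
       [ 0.06138992,  0.01265233, -0.99803367,  1.51325336],
       [ 0.        ,  0.        ,  0.        ,  1.        ]])}
side {'camera_matrix': array([[407.68623646,   0.        , 252.74488183],
       [  0.        , 407.68623646, 184.06437055],
       [  0.        ,   0.        ,   1.        ]]), 'camera_from_world': array([[ 0.92436921, -0.38090162,  0.0213427 , -0.47486973],
       [-0.20372885, -0.54015955, -0.8165306 ,  0.17809388],
       [ 0.32254629,  0.75042762, -0.57690751,  1.04543462],
       [ 0.        ,  0.        ,  0.        ,  1.        ]])}
{'time': 0.1, 'joint_positions': array([-1.34668146,  0.60006536, -0.00249662,  1.59998407,  0.00178438,
        0.94287167, -0.07976055]), 'joint_velocities': array([ 0.00152962, -0.00244034,  0.00137024,  0.00025916,  0.00091868,
       -0.00060704, -0.00117157]), 'tau': array([ 4.21228571e-03, -7.66550875e+01,  1.50232561e+00, -2.52937657e+01,
       -5.22296783e-02,  1.36955321e-02,  7.32384547e-05]), 'eef_pos': array([0.21473514, 0.69206085, 0.21785587]), 'tcp_rot': array([-4.70652341e-01, -3.10607532e+00,  2.08169174e-03]), 'ft_force': array([-0.16281761,  0.1130423 , -0.17894408]), 'moment': array([-0.03594984, -0.03427727, -0.00079595]), 'finger_force': 0.0, 'gripper_width': 0.09295743695135826} 0.0188
```

View pics/top0.png

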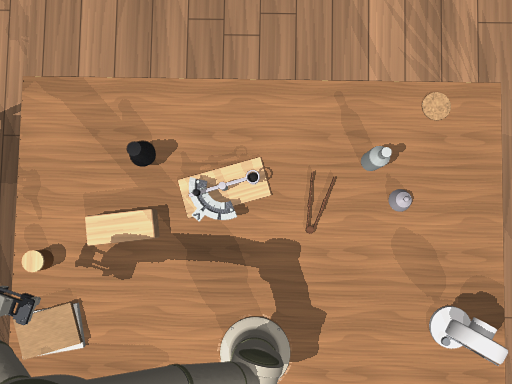

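View pics/side0.png

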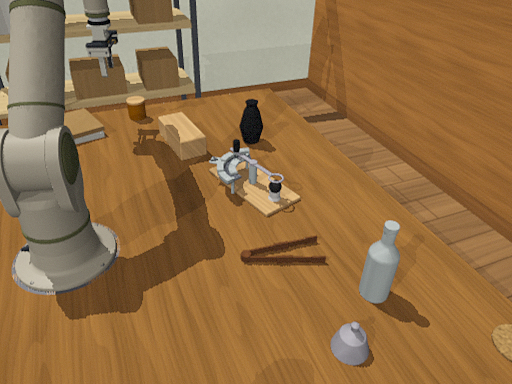

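The top view shows the dock around (225,188), with the knob near (197,192) and the ball dark near (253,177). The tongs have their head at (311,229) and tips near (312,172) and (334,178). The side view agrees. Next I'll zoom in on both views.

```bash
python3 - <<'E'
import cv2,numpy as np
t=cv2.imread("pics/top0.png")[145:240,170:345]; s=cv2.imread("pics/side0.png")[130:280,200:340]
cv2.imwrite("pics/topc.png",cv2.resize(t,None,fx=4.5,fy=4.5,interpolation=cv2.INTER_CUBIC))
cv2.imwrite("pics/sidec.png",cv2.resize(s,None,fx=4,fy=4,interpolation=cv2.INTER_CUBIC))
E
```

```text
(no output)
```

View pics/topc.png

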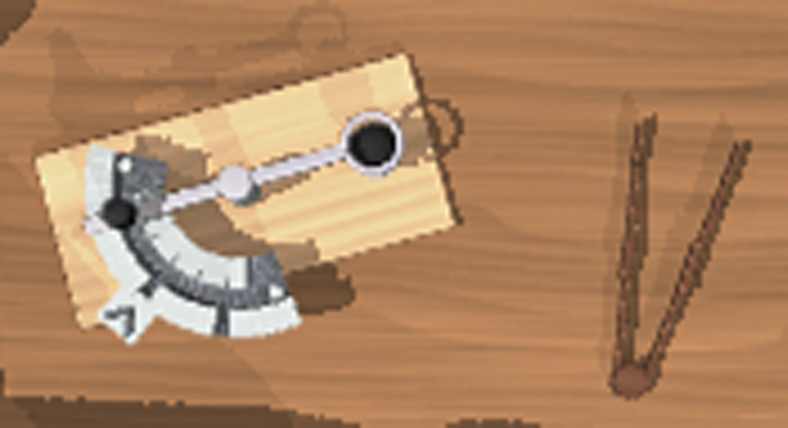

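View pics/sidec.png

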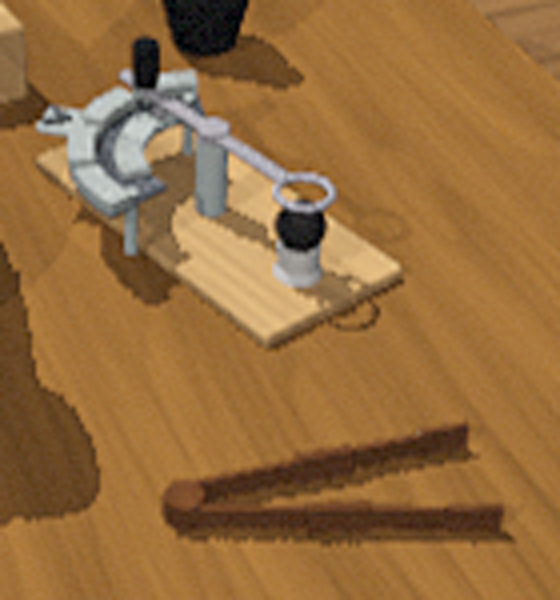

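```bash
cat > fit.py <<'E'
import numpy as np
from workcell import cams
from scipy.optimize import least_squares
I={n:cams.camera_info(n) for n in("top","side")}
def proj(n,P):
    T=I[n]["camera_from_world"];c=np.asarray(P)@T[:3,:3].T+T[:3,3];q=c@I[n]["camera_matrix"].T;return q[:,:2]/q[:,2:]
def tw(p,L): 
    L=np.array(L,float);c,s=np.cos(p[2]),np.sin(p[2]);return np.c_[p[0]+c*L[:,0]-s*L[:,1],p[1]+s*L[:,0]+c*L[:,1],L[:,2]]
def px(n,a): return np.array(a,float)/(4.5 if n=="top" else 4)+((170,145) if n=="top" else (200,130))
def fit(obs,p0,names=("top","side")):
    r=lambda p:np.concatenate([(proj(n,tw(p,[o[0] for o in obs[n]]))-px(n,[o[1] for o in obs[n]])).ravel() for n in names])
    s=least_squares(r,p0,loss="soft_l1");return s.x,r(s.x).round(1)
E
python3 - <<'E'
from fit import *
D={"top":[((.07,.15,.012),(37,158)),((.07,-.15,.012),(407,55)),((-.07,-.15,.012),(460,222)),((-.07,.15,.012),(82,328)),((0,-.105,.084),(373,144)),((0,.085,.127),(120,212))],
"side":[((-.07,.15,.012),(38,160)),((-.07,-.15,.012),(268,343)),((.07,-.15,.012),(402,268)),((0,-.105,.084),(304,190)),((0,.085,.127),(147,42)),((0,-.105,.054),(301,228))]}
for ns in(("top","side"),("top",),("side",)): 
    p,r=fit(D,[.55,.1,.2],ns);print(ns,p.round(4),r)
for x in (.090,.097,.103):
  Tt={"top":[((-.095,0,.022),(632,380)),((x,.038,.022),(648,118)),((x,-.038,.022),(743,143))],"side":[((-.095,0,.022),(184,493)),((x,.038,.022),(465,428)),((x,-.038,.022),(500,510))]}
  for ns in(("top","side"),("top",),("side",)):
    p,r=fit(Tt,[.5,-.2,0],ns);print(x,ns,p.round(4),r)
E
```

```text
('top', 'side') [0.5599 0.1121 0.2919] [-0.1 -0.3  0.7 -0.7 -0.1  0.8  0.4  0.8  0.8  0.2 -0.3 -0.3 -1.3 -1.1
 -0.1 -1.4  1.1 -0.5 -0.1  0.8 -0.1 -0.4  0.1 -0.4]
('top',) [0.5602 0.1129 0.2956] [-0.3 -0.2  0.4 -0.9 -0.3  0.6  0.3  0.8  0.5 -0.  -0.5 -0.3]
('side',) [0.5592 0.1096 0.2882] [-1.2 -0.8 -0.2 -0.8  1.2  0.1 -0.   1.3  0.  -0.1  0.2  0.2]
0.09 ('top', 'side') [ 0.519  -0.2097 -0.2462] [ 0.6 -1.9  0.1  1.5  0.3  1.6  3.3 -0.4 -0.1 -0.4 -0.7 -0.4]
0.09 ('top',) [ 0.5224 -0.2085 -0.2468] [ 0.3 -2.9 -0.3  0.5 -0.   0.6]
0.09 ('side',) [ 0.5176 -0.2107 -0.2497] [ 2.9 -0.  -0.3  0.1 -1.   0.2]
0.097 ('top', 'side') [ 0.5134 -0.2081 -0.244 ] [ 0.2 -0.3  0.   1.1  0.3  1.2  1.  -0.2  0.3 -0.5 -0.3 -0.5]
0.097 ('top',) [ 0.516  -0.2076 -0.2398] [ 0.2 -1.  -0.2  0.4  0.1  0.4]
0.097 ('side',) [ 0.5119 -0.209  -0.2496] [ 0.5  0.1  0.1 -0.  -0.6  0. ]
0.103 ('top', 'side') [ 0.51   -0.207  -0.2412] [-0.   0.7  0.1  0.4  0.4  0.5 -0.4 -0.   1.1 -0.7  0.7 -0.8]
0.103 ('top',) [ 0.5119 -0.2067 -0.2387] [-0.1  0.2 -0.1 -0.1  0.2 -0.1]
0.103 ('side',) [ 0.5081 -0.2078 -0.2464] [-1.   0.2  0.7 -0.2  0.2 -0.2]
```

```bash
cat > go.py <<'E'
import sys,numpy as np
from workcell import arm
from scipy.spatial.transform import Rotation as R
def go(x,y,z,yaw):
    """units to reach TCP x,y,z with tool y along yaw (mod pi)"""
    s=arm.observe();r=R.from_rotvec(s["tcp_rot"]).as_matrix()
    d=r.T@(np.array([x,y,z])-s["eef_pos"])/.025
    cy=np.arctan2(r[1,1],r[0,1]); t=-(yaw-cy); t=(t+np.pi/2)%np.pi-np.pi/2
    print("t",round(s["time"],2),"eef",s["eef_pos"].round(4),"yaw_y",cy.round(3),"shift",d.round(2),"turn",round(np.degrees(t)/6,2),"q",s["joint_positions"].round(2),"F",s["ft_force"].round(1),"w",round(s["gripper_width"],4),"ff",round(s["finger_force"],1))
if __name__=="__main__": go(*map(float,sys.argv[1:5]))
E
python3 go.py .5355 .1934 .2 .59
```

```text
t 0.1 eef [0.2147 0.6921 0.2179] yaw_y 1.27 shift [-18.16 -15.25   0.74] turn 6.49 q [-1.35  0.6  -0.    1.6   0.    0.94 -0.08] F [-0.2  0.1 -0.2] w 0.093 ff 0.0
```

```bash
python3 -m jog '[[93,[-18.16,-15.25,0.5],6.5],[93,[-18.16,-15.25,0.5],6.5],[93,[-18.16,-15.25,0.5],6.5],[93,[-18.16,-15.25,0.5],6.5],[93,[-18.16,-15.25,0.5],6.5],[93,[-18.16,-15.25,0.5],6.5],[93,[-18.16,-15.25,0.5],6.5],[93,[-18.16,-15.25,0.5],6.5],[93,[-18.16,-15.25,0.5],6.5],[93,[-18.16,-15.25,0.5],6.5]]'; python3 go.py .5355 .1934 .2 .59
```

```text
time: 0.93
eef_pos: [0.4407, 0.3402, 0.2097]
tcp_rot: [-1.48, -2.771, 0.0]
ft_force: [0.6, -0.2, -0.2]
gripper_width: 0.0927
finger_force: 0.0
t 0.93 eef [0.4407 0.3402 0.2097] yaw_y 0.59 shift [-6.99 -0.11  0.39] turn -0.0 q [-0.9   0.41  0.19  2.01 -0.11  0.73 -0.05] F [ 0.6 -0.2 -0.2] w 0.0927 ff 0.0
```

```bash
python3 -m jog '[[93,[-7,-0.1,0.4],0],[93,[-7,-0.1,0.4],0],[93,[-7,-0.1,0.4],0],[93,[-7,-0.1,0.4],0],[93,[-7,-0.1,0.4],0],[93,[-7,-0.1,0.4],0],[93,[-7,-0.1,0.4],0],[93,[-7,-0.1,0.4],0]]'; python3 go.py .5355 .1934 .093 .59; python3 - <<'E'
from workcell import cams
import cv2,numpy as np
i=cams.camera_info("wrist");im=cams.read_camera("wrist");print(i)
cv2.imwrite("pics/w1.png",im)
T=i["camera_from_world"];K=i["camera_matrix"]
for P in [(.5355,.1934,.127),(.56,.112,.09),(.5595-.288*-.105,.112-.958*.105,.084)]:
    c=T[:3,:3]@P+T[:3,3];th=np.arctan2(np.hypot(c[0],c[1]),c[2]);u=c[:2]/np.hypot(c[0],c[1])*th*K[0,0]+K[:2,2];print(P,u.round(1))
E
```

```text
time: 1.6
eef_pos: [0.5345, 0.1966, 0.1997]
tcp_rot: [-1.478, -2.771, -0.0]
ft_force: [0.3, 1.0, -0.8]
gripper_width: 0.0931
finger_force: 0.0
t 1.6 eef [0.5345 0.1966 0.1997] yaw_y 0.591 shift [-0.13 -0.04  4.27] turn 0.01 q [-0.59  0.44  0.19  1.99 -0.12  0.72  0.27] F [ 0.3  1.  -0.8] w 0.0931 ff 0.0
{'camera_matrix': array([[297.31863964,   0.        , 256.84812931],
       [  0.        , 297.31863964, 192.82051813],
       [  0.        ,   0.        ,   1.        ]]), 'camera_from_world': array([[ 0.83058404,  0.55689231, -0.00104964, -0.55368386],
       [ 0.53974869, -0.80454803,  0.24773739, -0.15628145],
       [ 0.13711856, -0.20633327, -0.96882665,  0.33992338],
       [ 0.        ,  0.        ,  0.        ,  1.        ]])}
(0.5355, 0.1934, 0.127) [255.3 203. ]
(0.56, 0.112, 0.09) [231.9 266.9]
(0.58974, 0.011410000000000003, 0.084) [210.3 333.2]
```

View pics/w1.png

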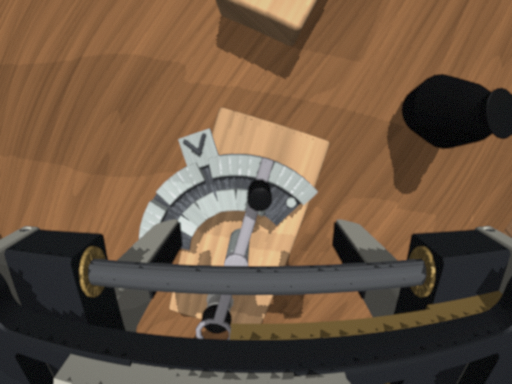

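The wrist view shows the knob at about (260,195), the hoop at about (215,322) and the post at about (237,257). All three sit a few pixels off the prediction, possibly because the arm had not settled, so I'll recheck with it at rest.

```bash
python3 -m jog '[[93,[0,0,0],0],[93,[0,0,0],0],[93,[0,0,0],0]]'; cat > wr.py <<'E'
import numpy as np,cv2
from workcell import cams
def wproj(i,P):
    T=i["camera_from_world"];K=i["camera_matrix"];P=np.atleast_2d(P)
    c=P@T[:3,:3].T+T[:3,3];h=np.hypot(c[:,0],c[:,1]);return c[:,:2]/h[:,None]*(np.arctan2(h,c[:,2])*K[0,0])[:,None]+K[:2,2]
E
python3 - <<'E'
from wr import *
from fit import tw
i=cams.camera_info("wrist");im=cams.read_camera("wrist")
p=(.5600,.112,.2925)
L=[(.07,.15,.012),(-.07,.15,.012),(.07,-.15,.012),(0,.085,.127),(0,.085,.087),(0,0,.09),(0,-.105,.084),(-.14*np.sin(.6),.14*np.cos(.6),.074)]
for l,u in zip(L,wproj(i,tw(p,L))):
    print(l,u.round(1))
    cv2.circle(im,tuple(int(v) for v in u.round()),2,(0,0,255),-1)
cv2.imwrite("pics/w2.png",cv2.resize(im[90:350,120:350],None,fx=2.3,fy=2.3,interpolation=cv2.INTER_CUBIC))
E
python3 go.py .5355 .1934 .093 .59
```

```text
time: 1.9
eef_pos: [0.5349, 0.1961, 0.1999]
tcp_rot: [-1.478, -2.772, -0.0]
ft_force: [-0.8, 0.3, -0.7]
gripper_width: 0.0928
finger_force: 0.0
(0.07, 0.15, 0.012) [326.4 142.8]
(-0.07, 0.15, 0.012) [215.4 108.1]
(0.07, -0.15, 0.012) [254.5 333.8]
(0, 0.085, 0.127) [255.1 202.3]
(0, 0.085, 0.087) [255.4 190.8]
(0, 0, 0.09) [231.8 266.2]
(0, -0.105, 0.084) [210.6 332.8]
(np.float64(-0.07904994627530496), np.float64(0.11554698608735497), 0.074) [188.9 136.9]
t 1.95 eef [0.535  0.1959 0.1999] yaw_y 0.591 shift [-0.1  -0.04  4.28] turn 0.01 q [-0.59  0.44  0.19  1.99 -0.12  0.72  0.27] F [-0.   0.6 -0.9] w 0.0929 ff 0.0
```

View pics/w2.png

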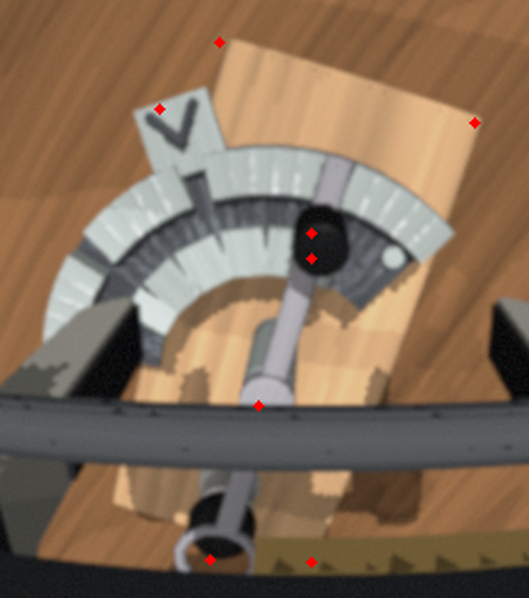

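The board and knob sit about 4 px (3 mm) from prediction, which is consistent with the calibration. I'll take the knob at about (.537,.196), descend and grip.

```bash
python3 -m jog '[[93,[0,0.05,1.5],0],[93,[0,0.05,3],0],[93,[0,0.05,4.28],0],[93,[0,0.05,4.28],0],[93,[0,0.05,4.28],0],[60,[0,0.05,4.28],0],[40,[0,0.05,4.28],0],[15,[0,0.05,4.28],0],[15,[0,0.05,4.28],0],[15,[0,0.05,4.28],0]]' 20; python3 -m jog '[[15,[0,0,0],0],[15,[0,0,0],0],[15,[0,0,0],0],[15,[0,0,0],0]]';python3 go.py .4939 .1654 .093 .59
```

```text
time: 2.78
eef_pos: [0.5368, 0.1961, 0.094]
tcp_rot: [1.48, 2.77, 0.002]
ft_force: [1.3, -0.8, -0.0]
gripper_width: 0.0641
finger_force: 0.0
time: 3.12
eef_pos: [0.5364, 0.1959, 0.0929]
tcp_rot: [1.48, 2.771, -0.0]
ft_force: [-0.4, -0.5, 0.2]
gripper_width: 0.0378
finger_force: 0.0
t 3.12 eef [0.5364 0.1959 0.0929] yaw_y 0.589 shift [-0.07 -2.09 -0.  ] turn -0.01 q [-0.55  0.59  0.14  2.07 -0.17  0.49  0.31] F [-0.4 -0.5  0.2] w 0.0378 ff 0.0
```

```bash
python3 -m jog '[[15,[0,0,0],0],[15,[0,0,0],0],[15,[0,0,0],0],[15,[0,0,0],0]]';python3 go.py .4939 .1654 .093 .59
```

```text
time: 3.45
eef_pos: [0.5367, 0.1963, 0.0928]
tcp_rot: [1.48, 2.771, 0.001]
ft_force: [0.5, 1.3, -2.1]
gripper_width: 0.0214
finger_force: 20.0
t 3.45 eef [0.5367 0.1963 0.0928] yaw_y 0.59 shift [-0.07 -2.11 -0.01] turn -0.0 q [-0.55  0.59  0.14  2.07 -0.17  0.49  0.31] F [ 0.5  1.3 -2.1] w 0.0214 ff 20.0
```

```bash
python3 -m jog '[[15,[0.05,-0.25,0],0],[15,[0.1,-0.5,0],0],[15,[0.13,-0.75,0],0],[15,[0.15,-1,0],0],[15,[0.13,-1.25,0],0],[15,[0.1,-1.5,0],0],[15,[0.05,-1.75,0],0],[15,[0,-2.02,0],0],[15,[0,-2.02,0],0],[15,[0,-2.02,0],0]]';python3 go.py .4952 .1683 .093 .59
```

```text
time: 4.28
eef_pos: [0.4943, 0.1701, 0.0932]
tcp_rot: [-1.477, -2.772, -0.004]
ft_force: [-0.7, 7.2, 1.7]
gripper_width: 0.0215
finger_force: 20.0
t 4.28 eef [0.4943 0.1701 0.0932] yaw_y 0.592 shift [-0.08 -0.01  0.01] turn 0.02 q [-0.53  0.55  0.13  2.18 -0.17  0.42  0.33] F [-0.7  7.2  1.7] w 0.0215 ff 20.0
```

```bash
python3 -m jog '[[15,[0,0,0],0],[15,[0,0,0],0],[50,[0,0,0],0],[50,[0,0,0],0],[50,[0,0,0],0],[50,[0,0,0],0],[50,[0,0,0],0],[50,[0,0,-1.5],0],[70,[0,0,-3],0],[93,[0,0,-4.5],0]]';python3 go.py .511 -.205 .2 1.33; python3 - <<'E'
from wr import *
from fit import tw,proj
i=cams.camera_info("wrist");im=cams.read_camera("wrist");t=cams.read_camera("top")
a=im[60:384,90:400]; b=cv2.resize(t[150:235,175:345],None,fx=2.8,fy=2.8,interpolation=cv2.INTER_CUBIC)
H=max(a.shape[0],b.shape[0]);o=np.zeros((H,a.shape[1]+b.shape[1],3),np.uint8);o[:a.shape[0],:a.shape[1]]=a;o[:b.shape[0],a.shape[1]:]=b
cv2.imwrite("pics/c3.png",o); p=(.5612,.1149,.2925)
for th in(.52,.6,.68):
  L=[(-.085*np.sin(th),.085*np.cos(th),.127),(.105*np.sin(th),-.105*np.cos(th),.084)];P=tw(p,L)
  print(th,"wrist",(wproj(i,P)-(90,60)).round(1).tolist(),"top",((proj("top",P)-(175,150))*2.8+(310,0)).round(1).tolist())
E
```

```text
time: 5.12
eef_pos: [0.4938, 0.1672, 0.2062]
tcp_rot: [-1.481, -2.769, 0.003]
ft_force: [-0.2, 1.6, 1.0]
gripper_width: 0.0593
finger_force: 0.0
t 5.12 eef [0.4938 0.1672 0.2062] yaw_y 0.589 shift [-12.76  -7.69   0.27] turn -7.08 q [-0.58  0.38  0.2   2.08 -0.12  0.69  0.28] F [-0.2  1.6  1. ] w 0.0593 ff 0.0
0.52 wrist [[176.1, 135.1], [207.1, 269.3]] top [[386.7, 148.7], [504.8, 35.9]]
0.6 wrist [[168.5, 137.1], [213.6, 267.8]] top [[391.0, 152.7], [499.5, 31.2]]
0.68 wrist [[161.1, 139.6], [220.0, 265.8]] top [[395.7, 156.3], [493.9, 26.9]]
```

View pics/c3.png

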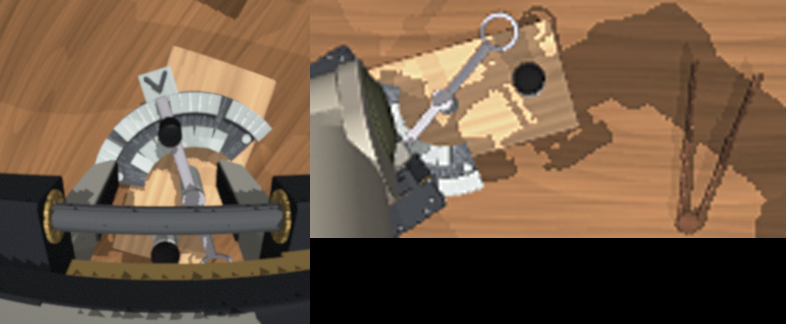

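The lever points at the arrowhead and the hoop, at (499,32) in the right-hand inset, matches 0.6 rad. The ball at (528,79) is free. Now I'll go over the tongs.

```bash
python3 -m jog '[[93,[-12.76,-7.69,0.27],-7.08],[93,[-12.76,-7.69,0.27],-7.08],[93,[-12.76,-7.69,0.27],-7.08],[93,[-12.76,-7.69,0.27],-7.08],[93,[-12.76,-7.69,0.27],-7.08],[93,[-12.76,-7.69,0.27],-7.08],[93,[-12.76,-7.69,0.27],-7.08],[93,[-12.76,-7.69,0.27],-7.08],[93,[-12.76,-7.69,0.27],-7.08],[93,[-12.76,-7.69,0.27],-7.08]]';python3 go.py .511 -.205 .2 1.33
```

```text
time: 6.05
eef_pos: [0.5106, -0.2132, 0.1982]
tcp_rot: [0.391, 3.117, -0.006]
ft_force: [-0.4, 0.0, 0.5]
gripper_width: 0.0929
finger_force: 0.0
t 6.05 eef [ 0.5106 -0.2132  0.1982] yaw_y 1.321 shift [ 0.06  0.32 -0.07] turn -0.09 q [ 0.27  0.42  0.03  2.02 -0.02  0.7   1.63] F [-0.4  0.   0.5] w 0.0929 ff 0.0
```

```bash
python3 -m jog '[[93,[0,0.1,0],0],[93,[0,0.1,0],0],[93,[0,0.1,0],0],[93,[0,0.1,0],0]]';python3 go.py .511 -.205 .2 1.33; python3 - <<'E'
from wr import *
from fit import tw
i=cams.camera_info("wrist");im=cams.read_camera("wrist");np.savez("wi.npz",T=i["camera_from_world"],K=i["camera_matrix"])
p=(.511,-.207,-.242)
L=[(-.095,0,.022),(.103,.038,.022),(.103,-.038,.022),(.103,.034,.022),(.103,-.034,.022),(0,.028,.022),(0,-.028,.022)]
U=wproj(i,tw(p,L));print(U.round(1).tolist())
for u in U: cv2.circle(im,tuple(int(v) for v in u.round()),1,(0,255,255),-1)
cv2.imwrite("pics/w4.png",cv2.resize(im,(800,600),interpolation=cv2.INTER_CUBIC))
E
```

```text
time: 6.38
eef_pos: [0.5126, -0.1998, 0.1985]
tcp_rot: [-0.372, -3.119, -0.001]
ft_force: [0.1, -0.9, 0.1]
gripper_width: 0.0927
finger_force: 0.0
t 6.38 eef [ 0.5126 -0.1998  0.1985] yaw_y 1.334 shift [ 0.01 -0.22 -0.06] turn 0.03 q [ 0.25  0.42  0.02  2.02 -0.02  0.7   1.62] F [ 0.1 -0.9  0.1] w 0.0927 ff 0.0
[[251.2, 94.6], [280.7, 255.0], [221.7, 254.6], [277.6, 255.0], [224.7, 254.6], [274.8, 175.9], [227.4, 175.8]]
```

View pics/w4.png

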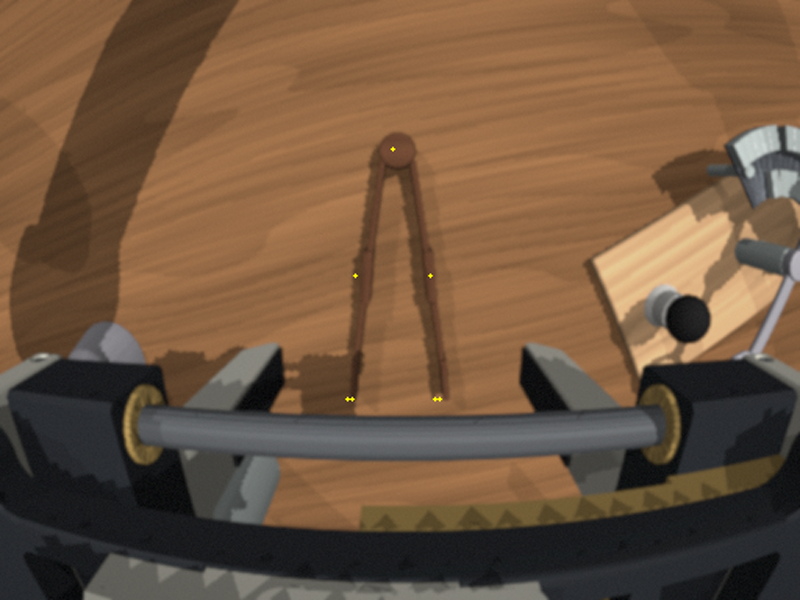

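The tongs' head is at (398,149) and the tips are around (397,400), 3 mm from prediction, so I'll use (.511,-.2045) with yaw -.242. Next: descend.

```bash
python3 go.py .511 -.2045 .004 1.329;  python3 -m jog '[[93,[0.05,-0.2,1.5],0],[93,[0.05,-0.2,3],0],[93,[0.05,-0.2,4.5],0],[93,[0.05,-0.2,6],0],[93,[0.05,-0.2,7],0],[93,[0.05,-0.2,7],0],[93,[0.05,-0.2,7],0]]';python3 go.py .511 -.2045 .004 1.329
```

```text
t 6.43 eef [ 0.5127 -0.2     0.1986] yaw_y 1.334 shift [ 0.02 -0.19  7.78] turn 0.04 q [ 0.25  0.42  0.03  2.02 -0.02  0.7   1.62] F [-0.2  0.5 -0.3] w 0.0928 ff 0.0
time: 7.02
eef_pos: [0.5096, -0.2052, 0.023]
tcp_rot: [-0.374, -3.117, -0.001]
ft_force: [0.7, 0.9, -0.2]
gripper_width: 0.093
finger_force: 0.0
t 7.02 eef [ 0.5096 -0.2052  0.023 ] yaw_y 1.332 shift [-0.05  0.04  0.76] turn 0.03 q [ 0.27  0.69  0.01  2.14 -0.02  0.32  1.63] F [ 0.7  0.9 -0.2] w 0.093 ff 0.0
```

Next I'll go down the last 19 mm and close to 48 mm.

```bash
python3 -m jog '[[93,[-0.05,0.04,0.4],0],[93,[-0.05,0.04,0.75],0],[80,[-0.05,0.04,0.75],0],[70,[-0.05,0.04,0.75],0],[60,[-0.05,0.04,0.75],0],[48,[-0.05,0.04,0.75],0],[48,[-0.05,0.04,0.75],0],[48,[-0.05,0.04,0.75],0],[48,[-0.05,0.04,0.75],0],[48,[-0.05,0.04,0.75],0]]' 20; python3 -m jog '[[48,[0,0,0],0],[48,[0,0,0],0],[48,[0,0,0],0],[48,[0,0,0],0],[48,[0,0,0],0],[48,[0,0,0],0]]';python3 go.py .511 -.2045 .104 1.329
```

```text
time: 7.85
eef_pos: [0.5121, -0.2057, 0.0052]
tcp_rot: [0.376, 3.118, -0.0]
ft_force: [0.6, 1.0, 4.4]
gripper_width: 0.049
finger_force: 6.7
time: 8.35
eef_pos: [0.5121, -0.2057, 0.0052]
tcp_rot: [0.376, 3.118, -0.0]
ft_force: [0.4, 1.5, 4.8]
gripper_width: 0.0484
finger_force: 7.2
t 8.35 eef [ 0.5121 -0.2057  0.0052] yaw_y 1.331 shift [ 0.05  0.04 -3.95] turn 0.02 q [ 0.27  0.72  0.01  2.14 -0.02  0.28  1.63] F [0.4 1.5 4.8] w 0.0484 ff 7.2
```

```bash
python3 -m jog '[[48,[0,0,-0.4],0],[48,[0,0,-1],0],[48,[0,0,-2],0],[48,[0,0,-3],0],[48,[0,0,-4],0],[48,[0,0,-5],0],[48,[0,0,-6],0],[48,[0,0,-6],0],[48,[0,0,-6],0]]';python3 go.py .4472 -.0304 .155 1.863
```

```text
time: 9.1
eef_pos: [0.5117, -0.206, 0.1564]
tcp_rot: [0.376, 3.117, -0.001]
ft_force: [0.2, 0.8, -1.2]
gripper_width: 0.0485
finger_force: 5.3
t 9.1 eef [ 0.5117 -0.206   0.1564] yaw_y 1.33 shift [4.18 6.21 0.04] turn -5.09 q [ 0.26  0.47  0.02  2.06 -0.02  0.6   1.63] F [ 0.2  0.8 -1.2] w 0.0485 ff 5.3
```

```bash
python3 -m jog '[[48,[0.3,0.4,0],-0.3],[48,[0.9,1.2,0],-0.9],[48,[1.5,2.2,0],-1.8],[48,[2.1,3.2,0],-2.6],[48,[2.8,4.2,0],-3.4],[48,[3.5,5.2,0],-4.2],[48,[3.9,5.9,0],-4.8],[48,[4.18,6.21,0],-5.09],[48,[4.18,6.21,0],-5.09],[48,[4.18,6.21,0],-5.09]]';python3 -m jog '[[48,[0,0,0],0],[48,[0,0,0],0],[48,[0,0,0],0]]';python3 go.py .4472 -.0304 .155 1.863; python3 - <<'E'
from wr import *
i=cams.camera_info("wrist");im=cams.read_camera("wrist");s=cams.read_camera("side");t=cams.read_camera("top")
cv2.imwrite("pics/s5raw.png",s);cv2.imwrite("pics/t5raw.png",t);cv2.imwrite("pics/w5raw.png",im)
a=cv2.resize(im,(400,300));b=cv2.resize(s[120:270,200:350],None,fx=2.6,fy=2.6,interpolation=cv2.INTER_CUBIC);c=cv2.resize(t[145:230,180:313],None,fx=3,fy=3,interpolation=cv2.INTER_CUBIC)
o=np.zeros((560,800,3),np.uint8);o[:300,:400]=a;o[:390,402:792]=b;o[302:302+255,:399]=c
cv2.imwrite("pics/c5.png",o)
E
```

```text
time: 9.93
eef_pos: [0.4464, -0.0302, 0.1544]
tcp_rot: [0.458, -3.107, 0.0]
ft_force: [0.2, -0.4, -1.1]
gripper_width: 0.048
finger_force: 5.3
time: 10.18
eef_pos: [0.4472, -0.0311, 0.1547]
tcp_rot: [0.455, -3.108, 0.0]
ft_force: [-0.1, -0.6, -1.2]
gripper_width: 0.0481
finger_force: 5.3
t 10.18 eef [ 0.4472 -0.0311  0.1547] yaw_y 1.861 shift [-0.01  0.03 -0.01] turn -0.02 q [ 0.04  0.38 -0.12  2.27  0.1   0.49  1.7 ] F [-0.1 -0.6 -1.2] w 0.0481 ff 5.3
```

View pics/c5.png

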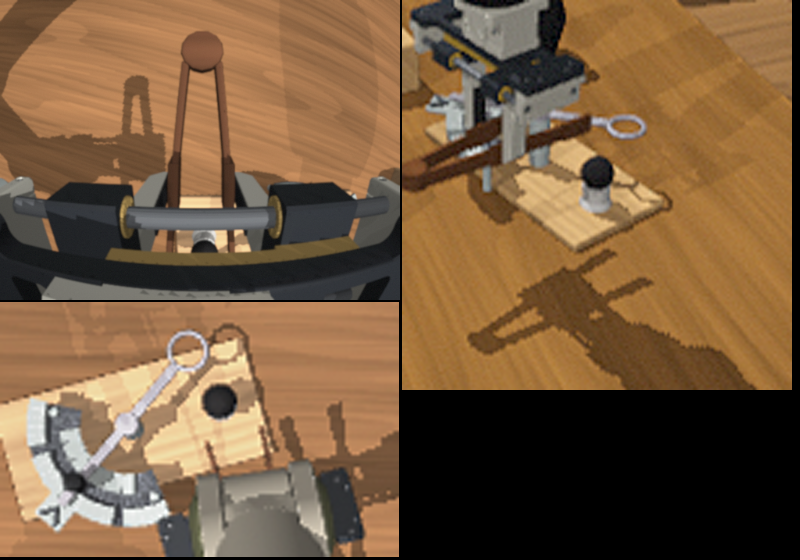

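The inset shows the tongs held straight. In the wrist view the head is near (202,50) and the ball near (205,238), and the tips are visible in the side view. The lever is still at the arrowhead. I'll check the tongs' height and pitch and the ball's lateral offset numerically.

```bash
python3 - <<'E'
from wr import *
from fit import tw,proj
i=cams.camera_info("wrist")
p=(.4472,-.0311,.291)
for zb in(.150,.155):
  L=[(-.095,0,zb+.022),(.103,.03,zb+.022),(.103,-.03,zb+.022),(.103,.03,zb),(.103,-.03,zb)];P=tw(p,L)
  print(zb,"side",((proj("side",P)-(200,120))*2.6+(402,0)).round(0).tolist(),"wrist head",(wproj(i,P[:1])/1.28).round(1).tolist())
B=[(.5908,.0129,.054),(.5899,.0117,.054)]
print("ball wrist",(wproj(i,B)/1.28).round(1).tolist(),"side",((proj("side",B)-(200,120))*2.6+(402,0)).round(1).tolist(),"top",((proj("top",B)-(180,145))*3+(0,302)).round(1).tolist())
# measure dark ball blobs
for n,f,(x0,y0,x1,y1) in(("side","s5raw",(262,170,287,200)),("top","t5raw",(240,165,266,192)),("wrist","w5raw",(235,280,290,320))):
    im=cv2.imread(f"pics/{f}.png")[y0:y1,x0:x1].max(2);m=(im<60).astype(np.uint8)
    k,l,st,c=cv2.connectedComponentsWithStats(m);j=1+st[1:,4].argmax();print(n,st[j],c[j]+(x0,y0))
print("pred raw",proj("side",B[:1]),proj("top",B[:1]),wproj(i,B[:1]))
E
```

```text
0.15 side [[414.0, 163.0], [553.0, 86.0], [590.0, 110.0], [553.0, 104.0], [589.0, 128.0]] wrist head [[201.2, 50.4]]
0.155 side [[414.0, 159.0], [553.0, 82.0], [590.0, 106.0], [553.0, 100.0], [589.0, 124.0]] wrist head [[201.2, 49.0]]
ball wrist [[201.6, 250.9], [201.0, 250.2]] side [[598.0, 172.4], [597.8, 173.1]] top [[220.5, 400.6], [221.5, 401.5]]
side [  7  10  12  13 116] [274.8362069  186.19827586]
top [ 8  8 11 10 88] [252.90909091 177.625     ]
wrist [ 11  28  31  12 279] [260.83154122 314.44086022]
pred raw [[275.39848402 186.30338679]] [[253.48461812 177.88277396]] [[258.10562702 321.09521221]]
```

```bash
python3 -m jog '[[48,[0,0,0.5],0],[48,[0,0,1.2],0],[48,[0,0,2],0],[48,[0,0,2.8],0],[48,[0,0,3.5],0],[48,[0,0,4],0],[48,[0,0,4.27],0],[48,[0,0,4.27],0],[48,[0,0,4.27],0],[48,[0,0,4.27],0]]';python3 go.py .5094 -.0113 .048 1.863
```

```text
time: 11.17
eef_pos: [0.4473, -0.0301, 0.0487]
tcp_rot: [-0.458, 3.107, -0.0]
ft_force: [0.9, -0.5, -1.3]
gripper_width: 0.0485
finger_force: 5.3
t 11.17 eef [ 0.4473 -0.0301  0.0487] yaw_y 1.864 shift [-2.6   0.    0.03] turn 0.01 q [-0.02  0.59 -0.06  2.36  0.16  0.2   1.64] F [ 0.9 -0.5 -1.3] w 0.0485 ff 5.3
```

```bash
python3 -m jog '[[48,[-0.3,0,0],0],[48,[-0.7,0,0],0],[48,[-1.1,0,0],0],[48,[-1.5,0,0],0],[48,[-1.9,0,0],0],[48,[-2.2,0,0],0],[48,[-2.45,0,0],0],[48,[-2.6,0,0],0],[48,[-2.6,0,0],0],[48,[-2.6,0,0],0]]';python3 go.py .5094 -.0113 .048 1.863;python3 - <<'E'
from wr import *
s=cams.read_camera("side");t=cams.read_camera("top");im=cams.read_camera("wrist")
b=cv2.resize(s[140:240,220:320],None,fx=4,fy=4,interpolation=cv2.INTER_CUBIC);c=cv2.resize(t[150:225,190:290],None,fx=3.9,fy=3.9,interpolation=cv2.INTER_CUBIC)
o=np.zeros((592,792,3),np.uint8);o[:400,:400]=b;o[:292,402:792]=c;o[300:,402:]=cv2.resize(im,(390,292))
cv2.imwrite("pics/c6.png",o)
E
```

```text
time: 12.0
eef_pos: [0.5089, -0.0113, 0.048]
tcp_rot: [0.459, -3.107, 0.0]
ft_force: [-0.9, -0.0, -0.3]
gripper_width: 0.048
finger_force: 5.3
t 12.0 eef [ 0.5089 -0.0113  0.048 ] yaw_y 1.864 shift [-0.02 -0.01 -0.  ] turn 0.01 q [-0.04  0.62 -0.07  2.22  0.14  0.31  1.63] F [-0.9 -0.  -0.3] w 0.048 ff 5.3
```

View pics/c6.png

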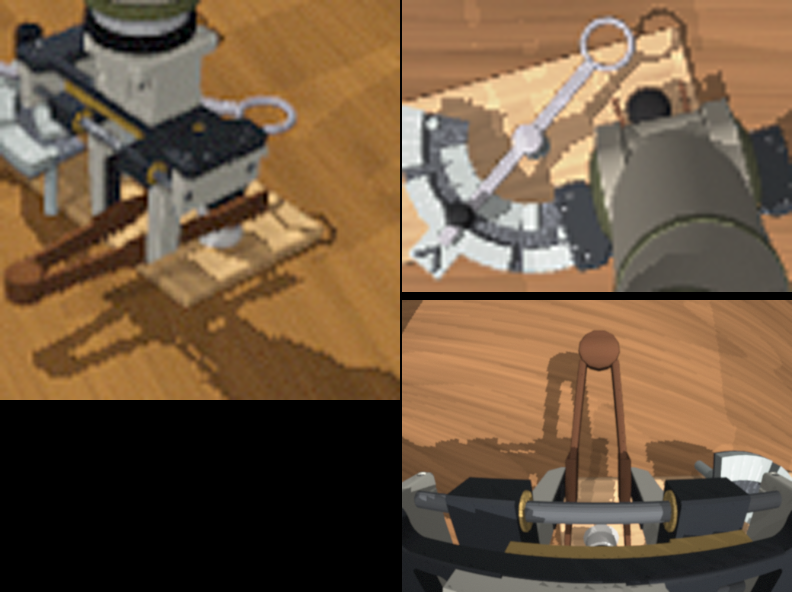

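The tongs straddle the ball: in the side inset the tip end at (268,200) is past the cup at (222,235). The hoop is clear, so I'll close.

```bash
python3 -m jog '[[46,[0,0,0],0],[44,[0,0,0],0],[42,[0,0,0],0],[40,[0,0,0],0],[35,[0,0,0],0],[30,[0,0,0],0],[30,[0,0,0],0],[30,[0,0,0],0],[30,[0,0,0],0],[30,[0,0,0],0]]' 25;python3 -m jog '[[30,[0,0,0],0],[30,[0,0,0],0],[30,[0,0,0],0]]'; python3 go.py .5094 -.0113 .21 1.863
```

```text
time: 12.98
eef_pos: [0.5091, -0.0111, 0.0481]
tcp_rot: [0.459, -3.108, -0.0]
ft_force: [-0.5, 3.3, 0.1]
gripper_width: 0.0409
finger_force: 25.0
time: 13.23
eef_pos: [0.5091, -0.0112, 0.0481]
tcp_rot: [-0.459, 3.108, 0.0]
ft_force: [-1.7, 2.3, 0.5]
gripper_width: 0.0404
finger_force: 25.0
t 13.23 eef [ 0.5091 -0.0112  0.0481] yaw_y 1.864 shift [-0.01 -0.01 -6.48] turn 0.01 q [-0.04  0.62 -0.07  2.22  0.14  0.31  1.63] F [-1.7  2.3  0.5] w 0.0404 ff 25.0
```

Stopped on the ball at 40.4 mm and 25 N. Now I'll lift slowly.

```bash
python3 -m jog '[[30,[0,0,-0.2],0],[30,[0,0,-0.6],0],[30,[0,0,-1.2],0],[30,[0,0,-1.9],0],[30,[0,0,-2.7],0],[30,[0,0,-3.5],0],[30,[0,0,-4.3],0],[30,[0,0,-5.1],0],[30,[0,0,-5.8],0],[30,[0,0,-6.3],0]]'; python3 -m jog '[[30,[0,0,-0.3],0],[30,[0,0,-0.3],0],[30,[0,0,-0.3],0],[30,[0,0,-0.3],0],[30,[0,0,-0.3],0],[30,[0,0,-0.3],0],[30,[0,0,-0.3],0]]'; python3 - <<'E'
from wr import *
from workcell import arm
s=cams.read_camera("side");t=cams.read_camera("top");im=cams.read_camera("wrist")
b=cv2.resize(s[90:240,200:320],None,fx=3.3,fy=3.3,interpolation=cv2.INTER_CUBIC);c=cv2.resize(t[150:225,190:290],None,fx=3.9,fy=3.9,interpolation=cv2.INTER_CUBIC)
o=np.zeros((592,792,3),np.uint8);o[:b.shape[0],:396]=b;o[:292,402:792]=c;o[300:,402:]=cv2.resize(im,(390,292))
cv2.imwrite("pics/c7.png",o);o=arm.observe();print(o["eef_pos"],o["gripper_width"],o["finger_force"])
E
```

```text
time: 14.07
eef_pos: [0.5094, -0.0119, 0.2082]
tcp_rot: [-0.456, 3.106, -0.001]
ft_force: [0.1, 0.1, -2.3]
gripper_width: 0.0406
finger_force: 25.0
time: 14.65
eef_pos: [0.5089, -0.0113, 0.2125]
tcp_rot: [0.459, -3.107, -0.0]
ft_force: [-0.5, -0.9, -1.5]
gripper_width: 0.0406
finger_force: 25.0
[ 0.50904544 -0.01121775  0.21279376] 0.040316407386145815 24.992903172969818
```

View pics/c7.png

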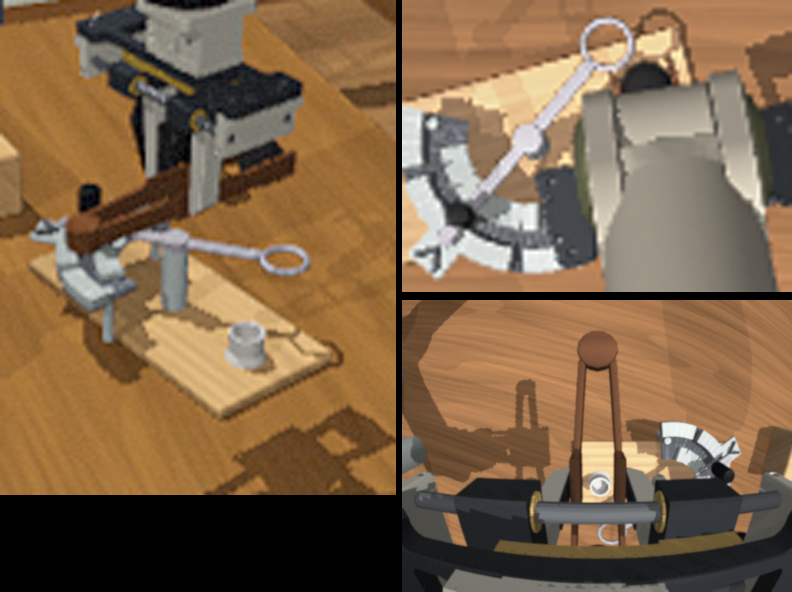

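The cup is empty at (247,345). The ball shows at (645,85) in the top view, between the tips and 16 cm up, with the lever still at the arrowhead. Handing in.

```bash
python3 -c "
from workcell import arm
print(arm.sign_off())"
```

```text
the job is handed in; nothing more can be done
None
```

The job is handed in: the lever is seated in the middle notch by the arrowhead, and the tongs hold the ball about 16 cm above its empty cup, with the gripper itself kept off the ball throughout. It took about 15 s of the 59 s allowed; the sign-off returned no verdict.

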